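# Load the shielded test box

## Task

Swing the blue door of the test box wide open by its handle, push the black tote with the circuit assembly along the rollers until it is fully home against the stop inside the box, then shut the door completely without slamming it. Keep the tote flat on the rollers and leave the other things on the bench undisturbed.

Things in the scene. Friction and masses are not known exactly. Their poses are not given: they have to be found in the camera images.
- station: White test box with a roller lane, fixed. Origin on the bench under the middle of the box's mouth; +y runs along the lane into the box, z up. Box: x -80 to 170, y 0 to 170, z 0 to 150 (clear roof window; x over 63 is a solid instrument column). Mouth in the face y = 0: 126 wide, from the roller tops (z 42) up to z 133. A stop inside is at y = 122.
- lane (a point): Outer end of the roller lane, station (0, -430, 42), at roller-top height, axes as the station. Free-turning steel rollers (diameter 24) run from here into the box, between two low guide rails (inner faces 60 either side of the middle, outer faces 66, tops 8 above the rollers).
- door (a joint): Angle of the blue door over the mouth: 0 shut, growing as it swings out over the lane (anticlockwise from above) to a stop at 1.75; stays where left; may start ajar. Upright hinge on the mouth's +x side. Shut, it covers station x -80 to 80, y -37 to -1, z 53 to 150. Its inside is hollow, 24 deep.
- door_handle (a point): Grip point on the door handle, 118 above the bench: an upright round steel bar, diameter 12, from 49 below to 27 above this point (door top 32 above it), bar centre 32 off the outer door face, 142 along the door from the hinge. Can be pinched from above. Axes turn with the door: -x from hinge to free edge, -y out of the outer face.
- door_hinge (a point): Point on the door's hinge axis, 118 above the bench (station x 80, y -1); axes turn with the door. With the door's axes the handle's grip point is at (-142, -69, 0) from here.
- tote: Black open-topped tote, 110 (x) x 130 (y) x 80 high, walls 5, with a green circuit assembly fixed inside, about 0.45 kg, on the rollers. Origin at the centre of its underside; y along the lane; its -y end (yellow plate) faces away from the box. Its top is 122 above the bench.
- home (a point): Where the tote's origin is when the tote is fully home against the stop: station (0, 57, 42), axes as the station. The tote's rear end then stands 8 out of the mouth, which the hollow door clears.
- multimeter: Bystander: red handheld multimeter, 150 x 80 x 36, lying flat. Origin at the centre of its underside.
- glasses: Bystander: clear safety glasses with blue arms, about 120 x 135 x 45, standing on the bench. Origin at the centre of its underside.
- parts_bin: Bystander: open blue component bin, 100 x 140 x 50, two-by-two compartments. Origin at the centre of its underside.
- calipers: Bystander: steel calipers with a black readout, 200 long, lying flat. Origin at the centre of its underside.
- flux_bottle: Bystander: small white bottle with a red cap, diameter 40, height 75, standing beside the roller lane on its far side. Origin at the centre of its underside.
- jar: Bystander: small amber jar with a black cap, diameter 36, height 50, standing on top of the test box's instrument column. Origin at the centre of its underside.

How it is judged:
On the way, in this order (a step that is already met when the one before it is completed fails the run):
1. the door is swung wide open (past 1.2 rad) with the tote still outside (value of joint door above 1.2 rad and y of tote in the frame of home below -0.15 m), for 0.2 s.
2. the tote is fully home against the stop in the box (within 8 mm) while the door is open (y of tote in the frame of home between -0.008 and 0.008 m and x of tote in the frame of home between -0.01 and 0.01 m and z of tote in the frame of home below 0.01 m and angle between tote's own z axis and vertical below 0.08 rad and value of joint door above 0.5 rad), for 0.2 s.
At the end, for the whole second after the job is handed in: The tote stands flat and at rest on the rollers inside the box, its origin within 8 mm of home along the lane and 10 mm across it, and the door is shut (angle under 0.05 rad) (y of tote in the frame of home between -0.008 and 0.008 m and x of tote in the frame of home between -0.01 and 0.01 m and z of tote in the frame of home below 0.01 m and angle between tote's own z axis and vertical below 0.08 rad and value of joint door below 0.05 rad and linear speed of tote below 0.02 m/s); the robot touches nothing.
It fails at once if the door is slammed: it swings shut faster than 3 rad/s (velocity of joint door below -3 rad/s).
It fails at once if the tote is tipped more than 0.25 rad (angle between tote's own z axis and vertical above 0.25 rad).
It fails at once if the tote is lifted more than 20 mm off the rollers (z of tote in the frame of home above 0.02 m).
It fails at once if one of the bystanders is moved more than 30 mm (distance of any of multimeter, glasses, parts_bin, calipers, flux_bottle, jar from where it was at the start of the episode above 0.03 m).
It also fails if it takes over 72 s, if anything falls off the work surface, if the arm or the gripper's body presses on something with over 40 N, if the wrist force passes 120 N, or if a joint passes its speed limit or range.

## Robot

A 6-joint arm with a two-finger parallel gripper is mounted at the origin on the work surface. World frame = base frame: x ahead of the robot, y to its left, z up, the work surface at z = 0. Lengths are in m, angles in rad, forces in N, time in s.
With the tool pointing down it reaches from about 0.35 to 0.975 m from the base axis. Payload 4.9 kg.
Tool frame: the origin (TCP) lies midway between the tips of the shut fingers; the grasp point (between the pads) lies behind it (manip.grasp_offset is the y of the grasp point in the tool frame, in m); y points along the fingers, z is the direction in which the jaws open and shut, and the axes are right-handed (so a half turn about y gives the same grasp; the last joint's range is limited). The gripper opens to 85 mm and grips with 20 to 120 N. Pads are 22 mm wide; open, the fingers measure 114 mm over their backs; the gripper's body (76 mm by 85 mm) begins 54 mm behind the grasp point. The pads swing forward as they close: fully open they stand 13 mm farther back than shut.
Start: joints at [1.179, 0.053, 1.613, -0, 1.476, -0.119], TCP at [0.168, 0.602, 0.231] pointing down, gripper open.
Joint ranges: [-3.01, 3.01], [-1.01, 2.22], [0.06, 2.58], [-1.02, 4.17], [0.09, 2.62], [-3.14, 3.14]. Speed limits (rad/s): [2.57, 2.57, 3.14, 3.14, 3.14, 3.14].

## Interface

Orientations are given as a unit quaternion [w, x, y, z].
In Python, from plant import manip gives the robot as it stands. The module is installed in compiled form; this text tells all that it offers.
- The arm moves only by the shell command python3 -m jog 'ROWS'. ROWS is a JSON object of lists of equal length, an entry for each row: "offset": the shift along the world's x, y, z in units of 50 mm (1.0 is 50 mm), a list of three; "angular": the turn, a rotation vector about the world's x, y, z in units of 6 degrees (1.0 is 6 degrees), a list of three; "jaw": the finger opening in mm, from 0 to 85.4. In form: {"offset": [[tx, ty, tz], ...], "angular": [[ax, ay, az], ...], "jaw": [jaw, ...]}. A call has 1 to 12 rows; each row shifts and turns the commanded pose from where the row before left it; what a row does not reach is not made up. A row lasts 1/10 s, in which the tool goes at most 50 mm and 8.59 degrees, less where a joint would pass 70% of its speed; a pose out of reach is approached as far as the arm can. A call is refused whole if a number of a shift passes 1 or a number of a turn 1, either way. A call with a gripper value outside its range is refused whole. The fingers move at their own pace and stop on an object; the grip force is fixed at half the most. Time passes only in rows, so rows that do not move let the fingers close. It gives the time, the measured TCP pose, the force and the opening at its end, in the units of the state.
- manip.state(): the state, without advancing time (a new reading comes with each control period).
- manip.grab_frame(name): name is "side" or "top" or "wrist"; returns the picture (420x560x3 uint8, blue, green, red); there is no depth.
- manip.camera_model(name): a dict with "fx", "fy", "cx", "cy" (pixels), "k1" (the pictures are not rectified: a ray, as slopes to the right and down, at radius r is drawn at 1 + k1 r^2 times it, then the intrinsics apply), "rvec" (rotation vector, rad) and "tvec" (3), from world to camera coordinates, as OpenCV has them; the wrist camera has in their place "mount" (4x4, takes a point from camera to tool coordinates, whose origin is the TCP and whose axes are the tool frame's). Camera axes: x right, y down, z forward; pixel columns grow to the right and rows downward; lengths in m; the calibration is good to about 2 mm. A picture is of the moment at which its call begins: read the wrist's pose just before it. camera_model takes no time and is no camera call.
- manip.job_done(): hands the job in, once; it reports no verdict.
The state is a dict: "time": time; "joint_pos": joint angles; "joint_vel": joint speeds; "joint_efforts": joint torques, N m; "tool_pos": TCP position; "tool_rot": TCP orientation; "contact_force": force on the tool from outside, world axes, zero at the start; "ft_torque": the same for the moment, N m; "gripper_width": opening from 0.0 (shut) to 1.0 (fully open).
Only numpy, scipy, OpenCV 4.12 (cv2) and the standard library are available. Lean on these libraries where they do the work, as an engineer would, in place of code of your own. Each camera call takes 0.05 s, during which the arm holds its last target.

## Working session

There is one attempt and no reset: what is moved stays moved. The work goes in short steps, Python scripts to look and compute and a shell command to move; the robot and the scene stay as the last step left them, time stands still between calls to the robot, and variables do not carry over. Pictures are saved under pics/ and viewed, and the job is handed in when it is done.

```bash
mkdir -p pics
python3 - <<'E'
from plant import manip
import cv2
print(manip.state()); print(manip.grasp_offset)
for n in("side","top","wrist"):
    print(n,manip.camera_model(n)); cv2.imwrite(f"pics/{n}0.png",manip.grab_frame(n))
E
```

```text
{'time': 0.0, 'joint_pos': array([ 1.17900229e+00,  5.33498182e-02,  1.61432267e+00,  1.52418182e-05,
        1.47602539e+00, -1.19001801e-01]), 'joint_vel': array([-0.00047117, -0.00025481, -0.00018396,  0.00087716, -0.00211949,
        0.00229175]), 'joint_efforts': array([ 2.65446060e-04, -3.93687379e+01, -3.70172846e+01, -6.22465927e-05,
        7.20426717e-03,  4.79014631e-06]), 'tool_pos': array([0.16813814, 0.60129247, 0.23005028]), 'tool_rot': array([-0.69982023,  0.70125785, -0.09634153,  0.09595508]), 'contact_force': array([-0.44697176,  0.38275826, -0.61996285]), 'ft_torque': array([-0.0148454 ,  0.02541405, -0.01525528]), 'gripper_width': 1.0008385668769149}
-0.0187
side {'fx': 495.96994135077176, 'fy': 495.96994135077176, 'cx': 275.36701988914035, 'cy': 195.7556258703188, 'k1': -0.0606050445335088, 'rvec': array([ 0.42179732, -2.73131507,  1.18626694]), 'tvec': array([0.56638956, 0.15166928, 1.17733555])}
top {'fx': 390.1700505741756, 'fy': 390.1700505741756, 'cx': 278.6094069771164, 'cy': 212.2235177385851, 'k1': -0.09156597073013911, 'rvec': array([ 2.13373477, -2.08353555,  0.22011601]), 'tvec': array([0.04392802, 0.59396752, 0.9948245 ])}
wrist {'fx': 289.56560648239326, 'fy': 289.56560648239326, 'cx': 277.6582060732189, 'cy': 209.8049804203464, 'k1': 0.013168857874712121, 'mount': array([[-3.18874368e-04,  9.63414389e-01,  2.68016069e-01,
        -6.78678599e-02],
       [-1.28391225e-04, -2.68016120e-01,  9.63414419e-01,
        -1.42351809e-01],
       [ 9.99999941e-01,  2.72797252e-04,  2.09157425e-04,
        -2.11154335e-04],
       [ 0.00000000e+00,  0.00000000e+00,  0.00000000e+00,
         1.00000000e+00]])}
```

View pics/side0.png

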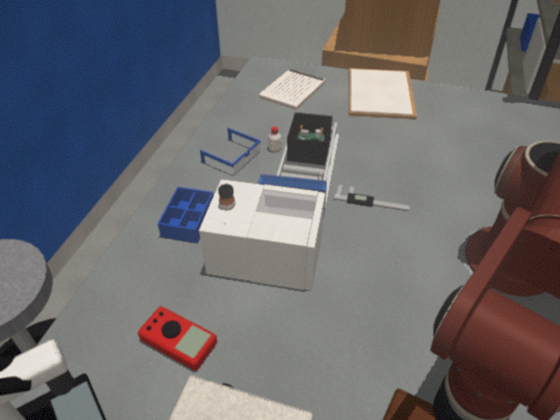

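View pics/top0.png

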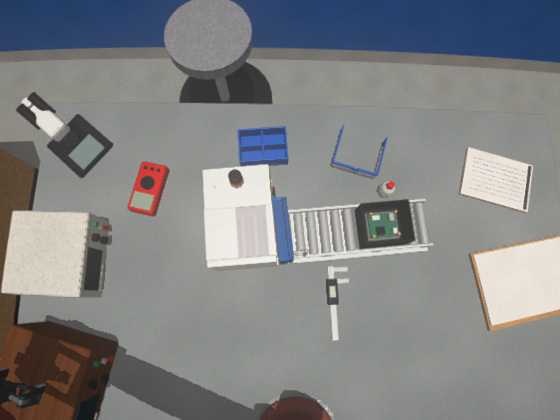

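View pics/wrist0.png

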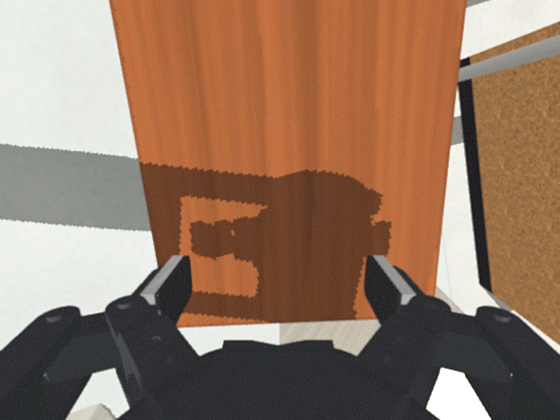

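```bash
cat > h.py <<'E'
import numpy as np, cv2
from plant import manip
def ray(cam,u,v):
    m=manip.camera_model(cam); x=np.array([(u-m['cx'])/m['fx'],(v-m['cy'])/m['fy']]); y=x.copy()
    for _ in range(20): y=x/(1+m['k1']*(y@y))
    d=np.array([y[0],y[1],1.])
    if cam=='wrist':
        s=manip.state(); q=s['tool_rot']; from scipy.spatial.transform import Rotation as R
        Rt=R.from_quat([q[1],q[2],q[3],q[0]]).as_matrix(); M=m['mount']
        return Rt@M[:3,3]+s['tool_pos'], Rt@M[:3,:3]@d
    R_=cv2.Rodrigues(m['rvec'])[0]
    return -R_.T@m['tvec'], R_.T@d
def onz(cam,u,v,z):
    o,d=ray(cam,u,v); return o+d*(z-o[2])/d[2]
def proj(cam,P):
    m=manip.camera_model(cam); p=cv2.Rodrigues(m['rvec'])[0]@np.array(P)+m['tvec']; s=p[:2]/p[2]
    s=s*(1+m['k1']*(s@s)); return np.array([m['fx']*s[0]+m['cx'],m['fy']*s[1]+m['cy']])
E
python3 - <<'E'
import cv2
a=cv2.imread('pics/top0.png'); cv2.imwrite('pics/topz.png',cv2.resize(a[150:280,190:440],None,fx=3.2,fy=3.2,interpolation=cv2.INTER_CUBIC))
a=cv2.imread('pics/side0.png'); cv2.imwrite('pics/sidez.png',cv2.resize(a[100:290,195:355],None,fx=3.1,fy=3.1,interpolation=cv2.INTER_CUBIC))
E
```

```text
(no output)
```

View pics/topz.png

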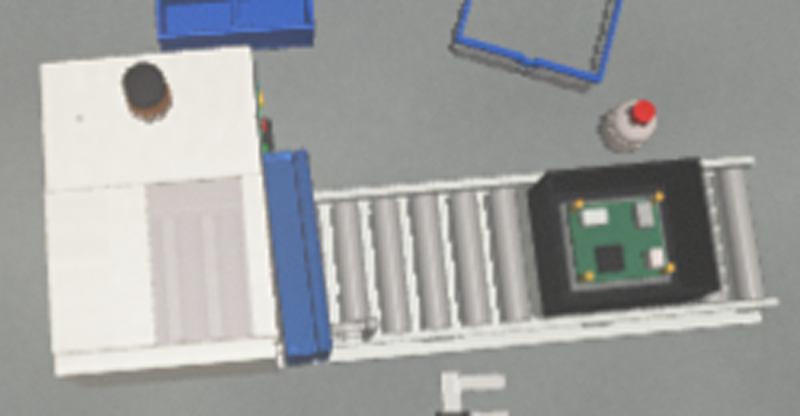

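View pics/sidez.png

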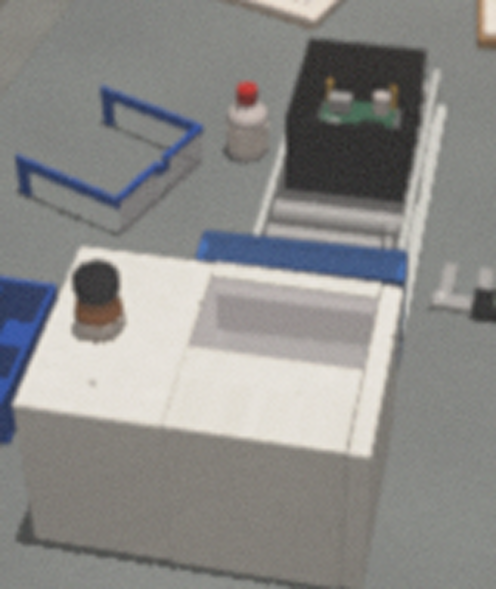

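Run:
```python
from h import *
f=lambda x,y:(190+(x+.5)/3.2-.5,150+(y+.5)/3.2-.5)
for n,p,z in [("A 170,170",(40,65),.15),("B 170,0",(252,47),.15),("C -80,0",(281,343),.15),("C'",(281,366),.15),("D",(55,356),.15),("D'",(57,376),.15),
 ("tote TL",(549,172),.122),("tote TR",(698,158),.122),("tote BR",(719,290),.122),("tote BL",(543,314),.042),("tBL",(562,302),.122),
 ("railfar end",(753,160),.05),("railnear end",(778,300),.05),("rail far start",(320,194),.05),
 ("door free out",(330,355),.15),("door hinge out",(305,150),.15),("door free in",(287,361),.15),("door hinge in",(264,155),.15),("jar",(147,82),.2),("flux",(643,110),.075)]:
    print(n,(onz("top",*f(*p),z)*1000).round(1))
print(ray("top",280,210)[0])
```

```text
A 170,170 [679.8 255.4 150. ]
B 170,0 [698.5  86.6 150. ]
C -80,0 [463.4  57.7 150. ]
C' [446.   57.3 150. ]
D [449.1 229.  150. ]
D' [434.  226.6 150. ]
tote TL [ 608.4 -154.7  122. ]
tote TR [ 623.2 -277.4  122. ]
tote BR [ 515.3 -289.6  122. ]
tote BL [ 503.4 -164.1   42. ]
tBL [ 503.2 -163.   122. ]
railfar end [ 641.2 -350.8   50. ]
railnear end [ 518.2 -366.2   50. ]
rail far start [601.7  27.9  50. ]
door free out [455.1  20.4 150. ]
door hinge out [614.7  42.6 150. ]
door free in [449.8  52.8 150. ]
door hinge in [609.9  74.6 150. ]
jar [651.8 162.9 200. ]
flux [ 676.5 -247.3   75. ]
[0.37126557 0.05224168 1.09719441]
```

```bash
cat >> h.py <<'E'
from scipy.spatial.transform import Rotation as Ro
O=np.array([.530,.0672]); YAW=.113
def st(x,y): c,s=np.cos(YAW),np.sin(YAW); return O+np.array([c*x-s*y,s*x+c*y])/1000
def dr(x,y,th):
    c,s=np.cos(YAW+th),np.sin(YAW+th); return st(80,-1)+np.array([c*x-s*y,s*x+c*y])/1000
def toolR():
    q=manip.state()['tool_rot']; return Ro.from_quat([q[1],q[2],q[3],q[0]])
E
python3 - <<'E'
from h import *
s=manip.state(); print(s['time'],s['tool_pos']); print(toolR().as_matrix().round(3))
print(dr(-142,-69,.025),dr(-142,-69,1.5), "rear",st(0,-355),st(0,-8))
# projected check overlay
a=cv2.imread('pics/top0.png')
for x,y,z in [(170,170,150),(170,0,150),(-80,0,150),(-80,170,150),(60,-430,50),(-60,-430,50)]:
    p=proj("top",[*st(x,y),z/1000]); cv2.circle(a,tuple(p.round().astype(int)),1,(0,0,255),-1)
for x,y,z in [(0,-36,150),(-160,-36,150),(-160,0,150),(-142,-69,145),(-142,-69,69)]:
    p=proj("top",[*dr(x,y,.025),z/1000]); cv2.circle(a,tuple(p.round().astype(int)),1,(0,255,0),-1)
cv2.imwrite('pics/ov.png',cv2.resize(a[150:280,190:440],None,fx=3.2,fy=3.2,interpolation=cv2.INTER_NEAREST))
E
```

```text
0.15 [0.16820457 0.60142453 0.23033674]
[[ 0.963 -0.001  0.269]
 [-0.269 -0.002  0.963]
 [-0.    -1.    -0.002]]
[ 0.47844433 -0.01265073] [ 0.68453225 -0.06373522] rear [ 0.57002968 -0.28553591] [0.53090208 0.05925102]
```

View pics/ov.png

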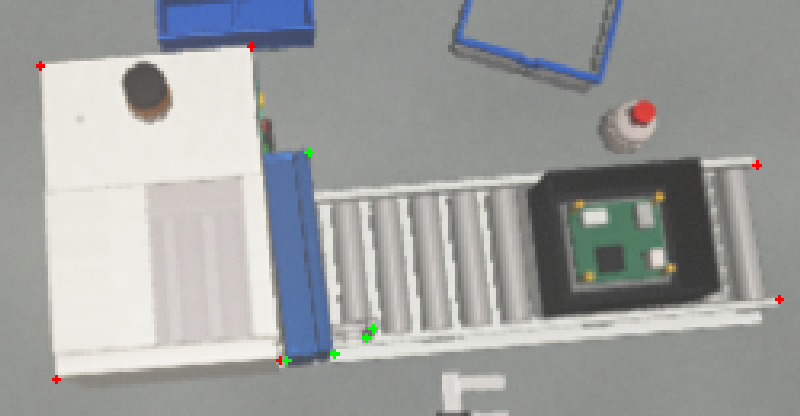

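```bash
python3 -m jog '{"offset":[[0,0,0.5],[0,0,0.5],[0.39,-0.77,0],[0.39,-0.77,0],[0.39,-0.77,0],[0.39,-0.77,0],[0.39,-0.77,0],[0.39,-0.77,0],[0.39,-0.77,0],[0.39,-0.77,0],[0.39,-0.77,0],[0.39,-0.77,0]],"angular":[[0,0,0],[0,0,0],[0,0,-0.7],[0,0,-0.7],[0,0,-0.7],[0,0,-0.7],[0,0,-0.7],[0,0,-0.7],[0,0,-0.7],[0,0,-0.7],[0,0,-0.7],[0,0,-0.7]],"jaw":[85,85,85,85,85,85,85,85,85,70,60,50]}'
```

```text
time: 1.35
tool_pos: [0.3636, 0.2152, 0.2811]
tool_rot: [0.619, -0.619, 0.342, -0.342]
contact_force: [0.4, 0.2, -0.1]
gripper_width: 0.59
```

```bash
python3 -m jog '{"offset":[[0.39,-0.77,0],[0.39,-0.77,0],[0.39,-0.77,0],[0.39,-0.77,-0.3],[0.39,-0.77,-0.3],[0.2,-0.4,-0.3],[0,0,0],[0,0,0]],"angular":[[0,0,-0.7],[0,0,-0.7],[0,0,-0.7],[0,0,-0.7],[0,0,-0.7],[0,0,-0.7],[0,0,0],[0,0,0]],"jaw":[50,50,50,50,50,50,50,50]}'
python3 - <<'E'
from h import *
s=manip.state();print(s['tool_pos'],toolR().as_matrix().round(3),s['joint_pos'].round(2))
cv2.imwrite('pics/w1.png',manip.grab_frame('wrist'));cv2.imwrite('pics/s1.png',manip.grab_frame('side'))
t=np.r_[dr(-142,-69,.025),.0993]; print((t-s['tool_pos'])/.05)
E
```

```text
time: 2.15
tool_pos: [0.4705, 0.0044, 0.2358]
tool_rot: [-0.53, 0.53, -0.468, 0.467]
contact_force: [0.7, 0.2, -0.4]
gripper_width: 0.586
[0.47047462 0.00436628 0.23578468] [[ 0.125 -0.002  0.992]
 [-0.992  0.001  0.125]
 [-0.001 -1.    -0.002]] [-0.15 -0.33  1.95  0.    1.52 -0.27]
[ 0.15939413 -0.34034031 -2.72969357]
```

View pics/w1.png

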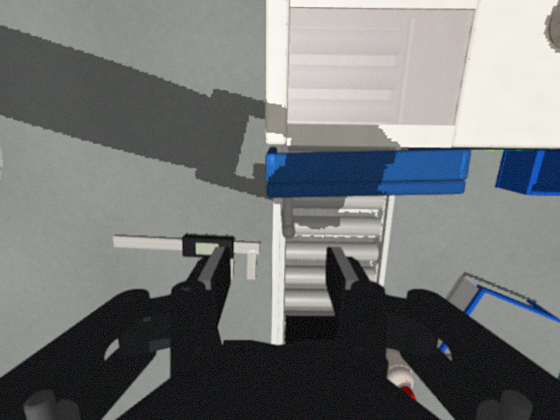

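Run:
```python
from h import *
s=manip.state()
for uv,z in [((288,200),.145),((287,232),.069),((269,194),.15),((465,190),.15),((268,152),.15)]: print(uv,(onz('wrist',*uv,z)).round(4))
print(dr(-142,-69,.025),dr(-160,-36,.025),dr(0,-36,.025),dr(-160,0,.025))
a=cv2.imread('pics/w1.png'); cv2.imwrite('pics/w1z.png',cv2.resize(a[140:260,230:350],None,fx=5,fy=5))
```

```text
(288, 200) [0.4781 0.0171 0.145 ]
(287, 232) [ 0.4873 -0.0379  0.069 ]
(269, 194) [0.4618 0.0213 0.15  ]
(465, 190) [0.6176 0.0444 0.15  ]
(268, 152) [0.457  0.0544 0.15  ]
[ 0.47844433 -0.01265073] [0.45607589 0.01755941] [0.61455479 0.0395694 ] [0.45112365 0.05321717]
```

View pics/w1z.png

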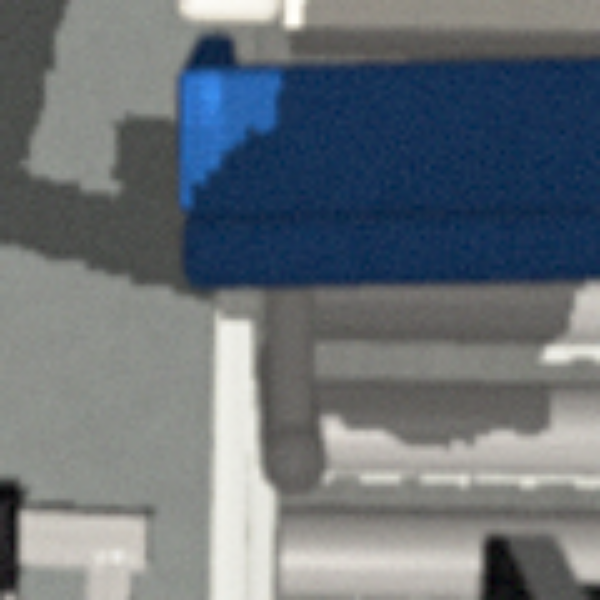

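```bash
python3 - <<'E'
from h import *
print(onz('wrist',289,232,.145))
E
python3 -m jog '{"offset":[[0.16,-0.34,-0.5],[0,0,-0.7],[0,0,-0.7],[0,0,-0.5],[0,0,-0.3],[0,0,0]],"angular":[[0,0,0.12],[0,0,0],[0,0,0],[0,0,0],[0,0,0],[0,0,0]],"jaw":[50,50,50,50,50,50]}'
```

```text
[ 0.4827819  -0.01075168  0.145     ]
time: 2.85
tool_pos: [0.4776, -0.0116, 0.0998]
tool_rot: [-0.533, 0.534, -0.465, 0.463]
contact_force: [1.0, 1.0, -0.9]
gripper_width: 0.583
```

```bash
python3 -m jog '{"offset":[[0.03,0,0],[0,0,0],[0,0,0],[0,0,0],[0,0,0],[0,0,0]],"angular":[[0,0,0],[0,0,0],[0,0,0],[0,0,0],[0,0,0],[0,0,0]],"jaw":[30,10,5,5,5,5]}'
python3 - <<'E'
from h import *
s=manip.state();cv2.imwrite('pics/w2.png',manip.grab_frame('wrist'));print(s['tool_pos'],s['contact_force'])
# incremental arc rows from th0 for tool centre, 6deg each
th=.025;p=dr(-142,-69,th)
for k in range(16):
    th+=np.radians(6);q=dr(-142,-69,th);print(round(th,3),((q-p)/.05).round(2),q.round(4));p=q
E
```

```text
time: 3.45
tool_pos: [0.482, -0.0128, 0.1035]
tool_rot: [0.534, -0.532, 0.463, -0.465]
contact_force: [-0.6, 0.3, 5.4]
gripper_width: 0.122
[ 0.48195392 -0.01281329  0.10351968] [-0.55962713  0.30188682  5.4225994 ]
0.13 [ 0.2  -0.26] [ 0.4883 -0.0259]
0.234 [ 0.22 -0.24] [ 0.4996 -0.038 ]
0.339 [ 0.25 -0.22] [ 0.512  -0.0489]
0.444 [ 0.27 -0.19] [ 0.5255 -0.0584]
0.549 [ 0.29 -0.16] [ 0.54   -0.0665]
0.653 [ 0.3  -0.13] [ 0.5551 -0.073 ]
0.758 [ 0.32 -0.1 ] [ 0.5709 -0.0778]
0.863 [ 0.32 -0.06] [ 0.5871 -0.081 ]
0.967 [ 0.33 -0.03] [ 0.6036 -0.0825]
1.072 [0.33 0.  ] [ 0.6201 -0.0823]
1.177 [0.33 0.04] [ 0.6365 -0.0803]
1.282 [0.32 0.07] [ 0.6526 -0.0767]
1.386 [0.31 0.11] [ 0.6683 -0.0713]
1.491 [0.3  0.14] [ 0.6833 -0.0644]
1.596 [0.28 0.17] [ 0.6975 -0.0559]
1.701 [0.26 0.2 ] [ 0.7107 -0.046 ]
```

View pics/w2.png

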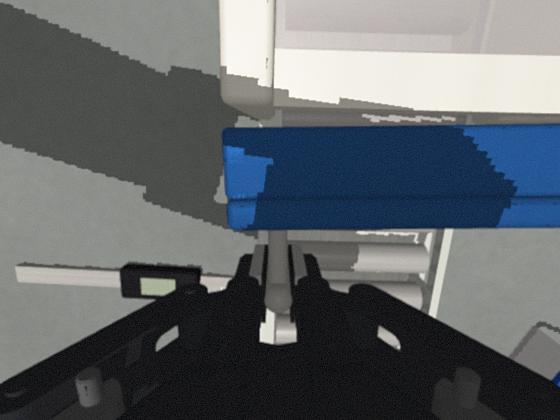

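```bash
python3 -m jog '{"offset":[[0.1,-0.13,0],[0.1,-0.13,0],[0.22,-0.24,0],[0.25,-0.22,0],[0.27,-0.19,0],[0.29,-0.16,0],[0,0,0]],"angular":[[0,0,0.5],[0,0,0.5],[0,0,1],[0,0,1],[0,0,1],[0,0,1],[0,0,0]],"jaw":[5,5,5,5,5,5,5]}'
```

```text
time: 4.2
tool_pos: [0.5448, -0.0667, 0.1035]
tool_rot: [0.636, -0.634, 0.309, -0.312]
contact_force: [1.4, 3.1, 6.9]
gripper_width: 0.119
```

```bash
python3 -m jog '{"offset":[[0.3,-0.13,0],[0.32,-0.1,0],[0.32,-0.06,0],[0.33,-0.03,0],[0.33,0,0],[0.33,0.04,0],[0.32,0.07,0],[0.31,0.11,0],[0.3,0.14,0],[0.28,0.17,0],[0,0,0],[0,0,0]],"angular":[[0,0,1],[0,0,1],[0,0,1],[0,0,1],[0,0,1],[0,0,1],[0,0,1],[0,0,1],[0,0,1],[0,0,1],[0,0,0],[0,0,0]],"jaw":[5,5,5,5,5,5,5,5,5,5,5,5]}'
python3 - <<'E'
from h import *
cv2.imwrite('pics/t3.png',manip.grab_frame('top'));cv2.imwrite('pics/s3.png',manip.grab_frame('side'));s=manip.state();print(s['tool_pos'],s['joint_pos'],s['time'])
a=cv2.hconcat([cv2.imread('pics/t3.png')[100:300,180:440],cv2.imread('pics/s3.png')[70:270,150:410]]);cv2.imwrite('pics/c3.png',cv2.resize(a,(780,300)))
E
```

```text
time: 5.4
tool_pos: [0.7002, -0.0552, 0.1035]
tool_rot: [-0.705, 0.705, 0.049, -0.047]
contact_force: [0.3, 1.8, 7.2]
gripper_width: 0.124
[ 0.69996906 -0.05539524  0.10356735] [-1.85149044e-01  3.26773852e-01  1.52089403e+00  7.85304566e-04
  1.29098727e+00 -1.89234012e+00] 5.5
```

View pics/c3.png

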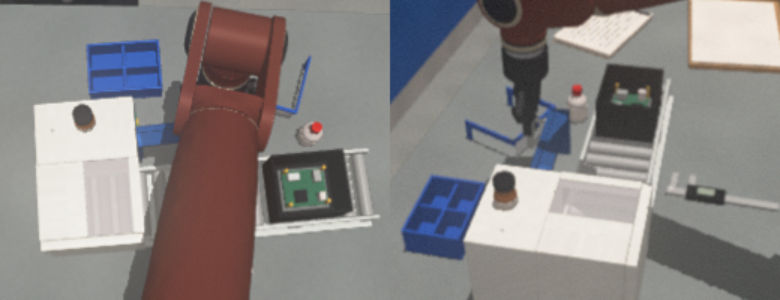

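```bash
python3 -m jog '{"offset":[[0,0,0],[0,0,0],[0,0,0],[0,0,0],[0,0,0.6],[0,0,0.7],[0,0,0.7],[0,0,0.6],[-0.1,-0.2,0],[-0.25,-0.55,0],[-0.25,-0.55,0],[-0.25,-0.55,0]],"angular":[[0,0,0],[0,0,0],[0,0,0],[0,0,0],[0,0,0],[0,0,0],[0,0,0],[0,0,0],[0,0,-1],[0,0,-1],[0,0,-1],[0,0,-1]],"jaw":[30,50,50,50,50,50,50,50,50,50,50,50]}'
python3 -m jog '{"offset":[[-0.25,-0.55,0],[-0.25,-0.55,0],[-0.25,-0.55,0],[-0.25,-0.55,0],[-0.25,-0.55,0],[-0.25,-0.55,0],[-0.15,-0.35,0],[0,0,0],[0,0,0],[0,0,0],[0,0,0],[0,0,0]],"angular":[[0,0,-1],[0,0,-1],[0,0,-1],[0,0,-1],[0,0,-1],[0,0,-1],[0,0,-1],[0,0,-1],[0,0,-1],[0,0,-1],[0,0,-1],[0,0,0]],"jaw":[50,50,50,50,50,50,50,50,50,50,50,50]}'
python3 - <<'E'
from h import *
cv2.imwrite('pics/t4.png',manip.grab_frame('top'));cv2.imwrite('pics/s4.png',manip.grab_frame('side'));cv2.imwrite('pics/w4.png',manip.grab_frame('wrist'));s=manip.state();print(s['tool_pos'],s['time'],toolR().as_matrix().round(3))
t=np.r_[st(0,-400),.095]; print((t-s['tool_pos'])/.05)
a=cv2.hconcat([cv2.imread('pics/t4.png')[100:300,180:440],cv2.imread('pics/s4.png')[70:270,150:410]]);cv2.imwrite('pics/c4.png',cv2.resize(a,(780,300)))
E
```

```text
time: 6.7
tool_pos: [0.6557, -0.1489, 0.231]
tool_rot: [-0.7, 0.7, -0.101, 0.1]
contact_force: [0.3, -0.6, 1.0]
gripper_width: 0.584
time: 7.9
tool_pos: [0.5736, -0.3307, 0.2309]
tool_rot: [-0.533, 0.533, -0.465, 0.464]
contact_force: [-0.9, 0.3, 1.0]
gripper_width: 0.585
[ 0.57378894 -0.33061162  0.23115043] 8.05 [[ 0.139 -0.     0.99 ]
 [-0.99   0.     0.139]
 [-0.    -1.    -0.   ]]
[ 0.02629859  0.00725408 -2.72300869]
```

View pics/c4.png

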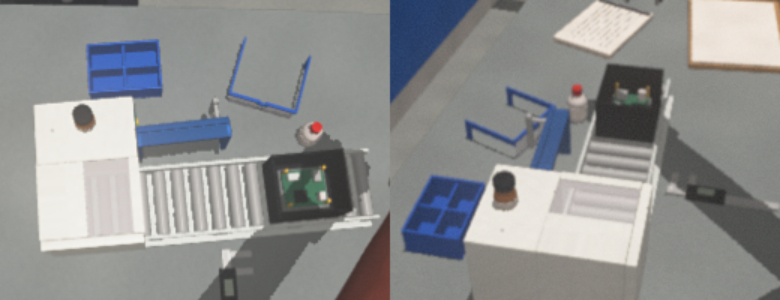

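View pics/w4.png

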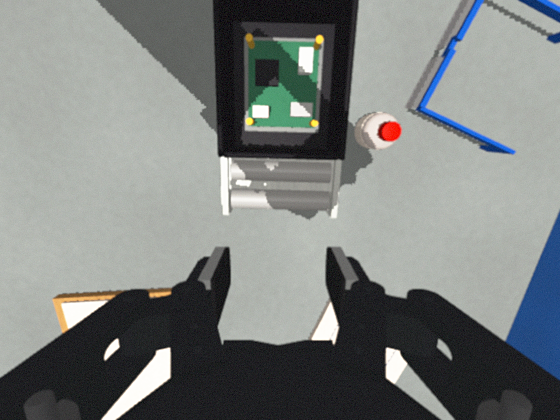

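```bash
python3 - <<'E'
from h import *
print(onz('wrist',284,157,.122),st(0,-355),onz('wrist',220,157,.122),onz('wrist',347,157,.122))
E
python3 -m jog '{"offset":[[0.03,0,-0.7],[0,0,-0.7],[0,0,-0.7],[0,0,-0.5],[0,0,-0.26],[0,0,0]],"angular":[[0,0,-0.25],[0,0,0],[0,0,0],[0,0,0],[0,0,0],[0,0,0]],"jaw":[50,50,50,50,50,50]}'
python3 - <<'E'
from h import *
s=manip.state();print(s['tool_pos'],s['contact_force'])
d=st(0,100)-st(0,0);print(d/.05)
E
```

```text
[ 0.57285233 -0.28555257  0.122     ] [ 0.57002968 -0.28553591] [ 0.51852634 -0.29321453  0.122     ] [ 0.62632251 -0.27806784  0.122     ]
time: 8.65
tool_pos: [0.5741, -0.3297, 0.0858]
tool_rot: [-0.527, 0.527, -0.473, 0.47]
contact_force: [-1.2, -0.4, 0.5]
gripper_width: 0.584
[ 0.57413078 -0.32971175  0.08578185] [-1.17664296 -0.37006136  0.53552615]
[-0.22551934  1.98724458]
```

```bash
python3 -m jog '{"offset":[[-0.02,0.2,0.06],[-0.02,0.2,0],[-0.023,0.2,0],[-0.023,0.2,0],[-0.023,0.2,0],[-0.023,0.2,0],[-0.023,0.2,0],[-0.023,0.2,0],[-0.023,0.2,0],[-0.023,0.2,0],[-0.023,0.2,0],[-0.023,0.2,0]],"angular":[[0,0,0],[0,0,0],[0,0,0],[0,0,0],[0,0,0],[0,0,0],[0,0,0],[0,0,0],[0,0,0],[0,0,0],[0,0,0],[0,0,0]],"jaw":[50,50,50,50,50,50,50,50,50,50,50,50]}'
python3 - <<'E'
from h import *
s=manip.state();print(s['tool_pos'],s['contact_force'])
c,n=np.cos(YAW),np.sin(YAW);d=s['tool_pos'][:2]-O;print("station",c*d[0]+n*d[1],-n*d[0]+c*d[1])
a=manip.grab_frame('wrist');cv2.imwrite('pics/w5.png',a)
E
```

```text
time: 9.85
tool_pos: [0.5617, -0.2097, 0.0912]
tool_rot: [0.527, -0.527, 0.471, -0.471]
contact_force: [0.5, -0.3, -0.3]
gripper_width: 0.585
[ 0.56173894 -0.20974876  0.09120259] [ 0.50215006 -0.32722887 -0.33879189]
station 0.0003078701111104594 -0.2787613373849723
```

View pics/w5.png

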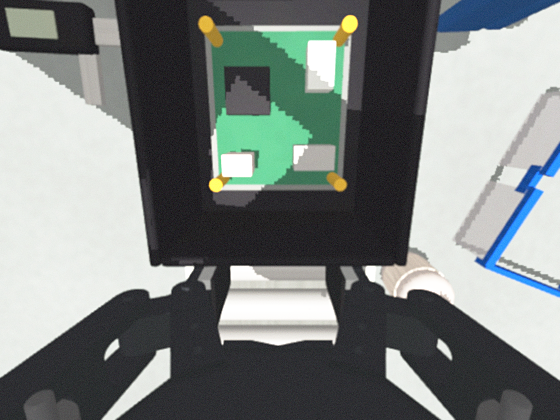

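```bash
cat >> h.py <<'E'
def S(p):
    c,n=np.cos(YAW),np.sin(YAW);d=np.array(p)[:2]-O;return np.r_[c*d[0]+n*d[1],-n*d[0]+c*d[1]]*1000
E
python3 - <<'E'
from h import *
print(S(onz('wrist',152,265,.122)),S(onz('wrist',407,265,.122)))
E
python3 -m jog '{"offset":[[-0.023,0.2,0],[-0.023,0.2,0],[-0.023,0.2,0],[-0.023,0.2,0],[-0.023,0.2,0],[-0.023,0.2,0],[-0.023,0.2,0],[-0.023,0.2,0],[-0.023,0.2,0],[-0.023,0.2,0],[-0.023,0.2,0],[-0.023,0.2,0]],"angular":[[0,0,0],[0,0,0],[0,0,0],[0,0,0],[0,0,0],[0,0,0],[0,0,0],[0,0,0],[0,0,0],[0,0,0],[0,0,0],[0,0,0]],"jaw":[50,50,50,50,50,50,50,50,50,50,50,50]}'
python3 - <<'E'
from h import *
s=manip.state();print(S(s['tool_pos']),s['contact_force'])
a=manip.grab_frame('wrist');cv2.imwrite('pics/w6.png',a)
E
```

```text
[ -52.71201863 -264.63001723] [  54.37600359 -264.63703235]
time: 11.1
tool_pos: [0.548, -0.0898, 0.0913]
tool_rot: [0.527, -0.527, 0.471, -0.471]
contact_force: [0.0, -0.7, -0.3]
gripper_width: 0.585
[   0.1829583  -158.02397602] [ 0.03665685 -0.714757   -0.31893569]
```

View pics/w6.png

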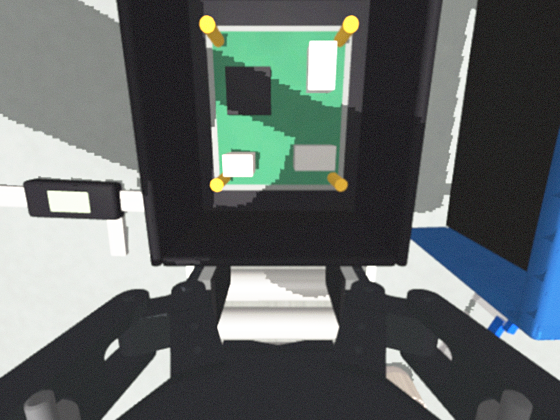

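```bash
python3 -m jog '{"offset":[[-0.023,0.2,0],[-0.023,0.2,0],[-0.023,0.2,0],[-0.023,0.2,0],[-0.023,0.2,0],[-0.023,0.2,0],[-0.023,0.2,0],[-0.023,0.2,0],[-0.023,0.2,0],[-0.018,0.15,0],[-0.011,0.1,0],[-0.011,0.1,0]],"angular":[[0,0,0],[0,0,0],[0,0,0],[0,0,0],[0,0,0],[0,0,0],[0,0,0],[0,0,0],[0,0,0],[0,0,0],[0,0,0],[0,0,0]],"jaw":[50,50,50,50,50,50,50,50,50,50,50,50]}'
python3 - <<'E'
from h import *
s=manip.state();print(S(s['tool_pos']),s['contact_force'])
a=manip.grab_frame('wrist');cv2.imwrite('pics/w7.png',a)
E
```

```text
time: 12.35
tool_pos: [0.5355, 0.0173, 0.0912]
tool_rot: [-0.527, 0.527, -0.471, 0.471]
contact_force: [0.1, -0.9, 0.7]
gripper_width: 0.588
[ -0.15926618 -50.2044992 ] [ 0.12500491 -0.92986149  0.6738754 ]
```

View pics/w7.png

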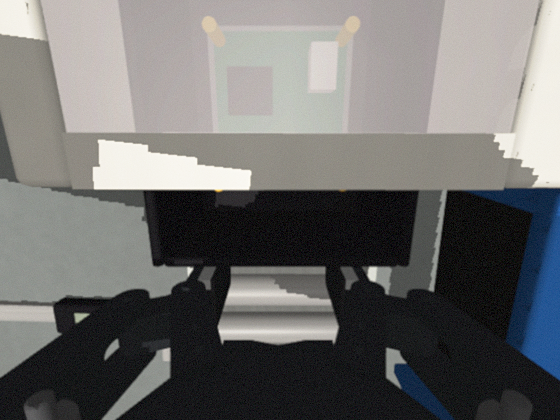

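```bash
python3 -m jog '{"offset":[[-0.006,0.05,0],[-0.006,0.05,0],[-0.006,0.05,0],[-0.006,0.05,0],[-0.006,0.05,0],[-0.006,0.05,0],[-0.006,0.05,0],[-0.006,0.05,0],[-0.006,0.05,0],[0,0,0]],"angular":[[0,0,0],[0,0,0],[0,0,0],[0,0,0],[0,0,0],[0,0,0],[0,0,0],[0,0,0],[0,0,0],[0,0,0]],"jaw":[50,50,50,50,50,50,50,50,50,50]}'
python3 -m jog '{"offset":[[-0.002,0.02,0],[-0.002,0.02,0],[-0.002,0.02,0],[0,0,0]],"angular":[[0,0,0],[0,0,0],[0,0,0],[0,0,0]],"jaw":[50,50,50,50]}'
python3 - <<'E'
from h import *
s=manip.state();print(S(s['tool_pos']),s['contact_force'])
E
```

```text
time: 13.4
tool_pos: [0.533, 0.0398, 0.0914]
tool_rot: [0.527, -0.527, 0.471, -0.471]
contact_force: [0.2, 0.9, -0.1]
gripper_width: 0.584
time: 13.8
tool_pos: [0.5327, 0.0425, 0.0913]
tool_rot: [0.527, -0.527, 0.471, -0.471]
contact_force: [0.1, 0.2, -0.8]
gripper_width: 0.587
[ -0.05837273 -24.87034848] [ 0.05008419  0.18958682 -0.82221807]
```

Expected contact with the stop at about -22; advance in 1 mm steps watching the force.

```bash
python3 -m jog '{"offset":[[-0.002,0.02,0],[-0.002,0.02,0],[0,0,0]],"angular":[[0,0,0],[0,0,0],[0,0,0]],"jaw":[50,50,50]}'
python3 -m jog '{"offset":[[-0.002,0.02,0],[0,0,0]],"angular":[[0,0,0],[0,0,0]],"jaw":[50,50]}'
python3 -m jog '{"offset":[[-0.002,0.02,0],[0,0,0]],"angular":[[0,0,0],[0,0,0]],"jaw":[50,50]}'
python3 - <<'E'
from h import *
s=manip.state();print(S(s['tool_pos']),s['contact_force'])
a=manip.grab_frame('wrist');cv2.imwrite('pics/w8.png',a);cv2.imwrite('pics/s8.png',manip.grab_frame('side')[100:300,180:400])
E
```

```text
time: 14.1
tool_pos: [0.5326, 0.0445, 0.0913]
tool_rot: [0.527, -0.527, 0.471, -0.471]
contact_force: [-0.5, -0.1, -0.5]
gripper_width: 0.589
time: 14.3
tool_pos: [0.5324, 0.0455, 0.0913]
tool_rot: [0.527, -0.527, 0.471, -0.471]
contact_force: [-0.0, -0.2, -0.3]
gripper_width: 0.583
time: 14.5
tool_pos: [0.5323, 0.0465, 0.0913]
tool_rot: [0.527, -0.527, 0.471, -0.471]
contact_force: [0.0, -0.3, 0.2]
gripper_width: 0.58
[ -0.03815794 -20.82368364] [ 0.04966616 -0.27678144  0.15637082]
```

View pics/w8.png

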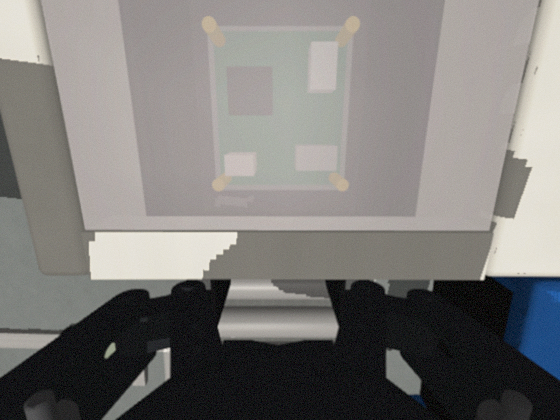

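View pics/s8.png

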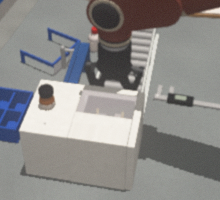

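```bash
for i in 1; do python3 -m jog '{"offset":[[-0.002,0.02,0],[0,0,0]],"angular":[[0,0,0],[0,0,0]],"jaw":[50,50]}' | grep force
python3 -m jog '{"offset":[[-0.002,0.02,0],[0,0,0]],"angular":[[0,0,0],[0,0,0]],"jaw":[50,50]}' | grep force
done
```

```text
contact_force: [-0.7, 0.6, 0.1]
contact_force: [0.1, 0.2, -0.2]
```

```bash
python3 -m jog '{"offset":[[-0.002,0.02,0],[0,0,0]],"angular":[[0,0,0],[0,0,0]],"jaw":[50,50]}' | grep force
python3 - <<'E'
from h import *
s=manip.state();print(S(s['tool_pos']),s['contact_force'])
a=manip.grab_frame('wrist');cv2.imwrite('pics/w9.png',a)
g=lambda f:[tuple(np.round(np.argwhere(((h:=cv2.cvtColor(f,cv2.COLOR_BGR2HSV))[...,0]>10)&(h[...,0]<30)&(h[...,1]>40)&(h[...,2]>120))[lambda_:].mean(0),1)) for lambda_ in [0]]
for f in ('w7','w8','w9'):
    im=cv2.imread(f'pics/{f}.png'); h=cv2.cvtColor(im,cv2.COLOR_BGR2HSV); m=cv2.inRange(h,(10,40,120),(30,255,255)); m[60:]=0
    n,_,st_,c=cv2.connectedComponentsWithStats(m); print(f,[c[i].round(1) for i in range(1,n) if st_[i,4]>20])
E
```

```text
contact_force: [-0.1, -3.4, 0.5]
[ -0.03228021 -18.49045906] [-0.05309671 -3.44596009  0.45240563]
w7 [array([211.3,  28.2]), array([348.9,  28.7])]
w8 [array([209.1,  24.4]), array([349.3,  28.3]), array([218.4,  38.9])]
w9 [array([211.9,  28.8]), array([348.6,  29.1])]
```

```bash
python3 -m jog '{"offset":[[0,0,0],[0,0,0],[0,0,0],[0,0,0]],"angular":[[0,0,0],[0,0,0],[0,0,0],[0,0,0]],"jaw":[50,50,50,50]}'
python3 -m jog '{"offset":[[0.002,-0.02,0],[0.002,-0.02,0],[0.006,-0.05,0],[0.01,-0.1,0],[0.02,-0.2,0],[0.04,-0.4,0],[0.08,-0.7,0],[0.03,-0.3,0],[0,0,0]],"angular":[[0,0,0],[0,0,0],[0,0,0],[0,0,0],[0,0,0],[0,0,0],[0,0,0],[0,0,0],[0,0,0]],"jaw":[50,50,50,50,50,50,50,50,50]}'
python3 - <<'E'
from h import *
s=manip.state();print(S(s['tool_pos']),s['contact_force'])
a=manip.grab_frame('wrist');cv2.imwrite('pics/w10.png',a);cv2.imwrite('pics/t10.png',manip.grab_frame('top'))
cv2.imwrite('pics/t10z.png',cv2.resize(cv2.imread('pics/t10.png')[100:300,180:440],None,fx=3,fy=3))
E
```

```text
time: 15.65
tool_pos: [0.532, 0.0488, 0.0913]
tool_rot: [-0.527, 0.527, -0.471, 0.472]
contact_force: [0.1, -5.1, -0.2]
gripper_width: 0.58
time: 16.55
tool_pos: [0.5418, -0.0421, 0.0915]
tool_rot: [0.526, -0.526, 0.472, -0.472]
contact_force: [0.3, 0.6, 0.3]
gripper_width: 0.582
[  -0.59749814 -109.88512831] [0.27911134 0.61430398 0.25137836]
```

View pics/w10.png

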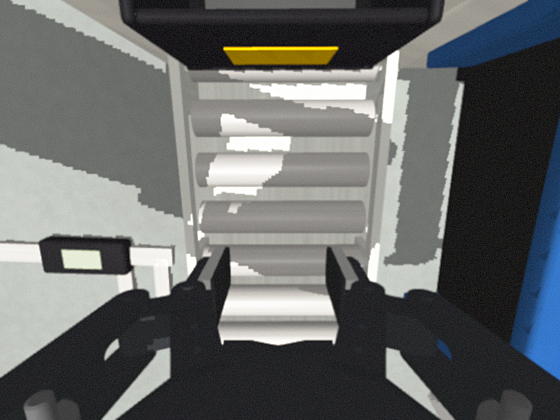

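View pics/t10z.png

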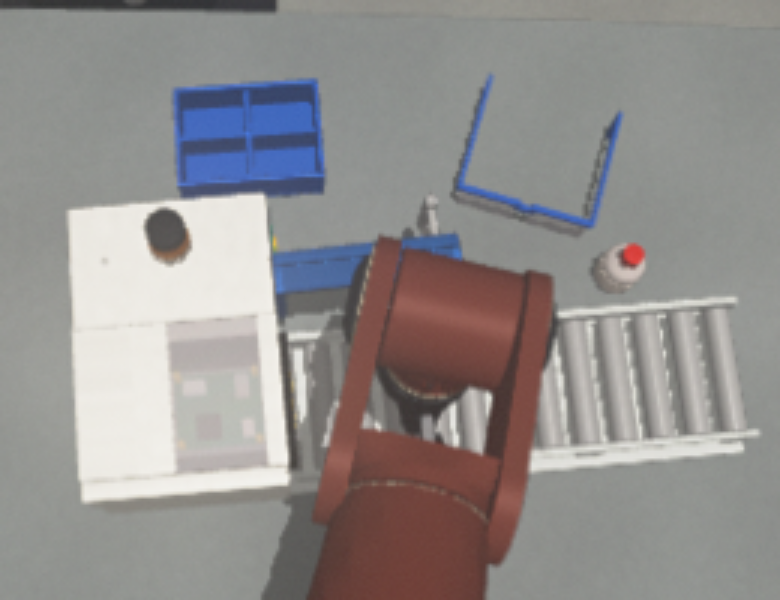

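Run:
```python
from h import *
print('rear',S(onz('wrist',280,22,.122)),S(onz('wrist',280,67,.042)))
p=onz('top',323.3,167.5,.145);print('handle',p,S(p)); 
for th in (1.55,1.6,1.65): print(th,dr(-142,-69,th))
print(manip.state()['tool_pos'])
```

```text
rear [ 0.12289588 -5.58888138] [ 0.75536965 -4.24319144]
handle [ 0.69517641 -0.05420122  0.145     ] [ 150.43379882 -139.25219687]
1.55 [ 0.69138383 -0.05981663]
1.6 [ 0.698031  -0.0555605]
1.65 [ 0.70445714 -0.05097746]
[ 0.54138721 -0.04012739  0.09118815]
```

```bash
python3 -m jog '{"offset":[[0,0,0.8],[0,0,0.8],[0,0,0.8],[0,0,0.48],[0.4,-0.04,0],[0.4,-0.04,0],[0.4,-0.04,0],[0.4,-0.04,0],[0.4,-0.04,0],[0.4,-0.04,0],[0.4,-0.04,0],[0.37,-0.03,0]],"angular":[[0,0,0],[0,0,0],[0,0,0],[0,0,1],[0,0,1],[0,0,1],[0,0,1],[0,0,1],[0,0,1],[0,0,1],[0,0,1],[0,0,1]],"jaw":[50,50,50,50,50,50,50,50,50,50,50,50]}'
python3 -m jog '{"offset":[[0,0,0],[0,0,0],[0,0,0],[0,0,0],[0,0,0],[0,0,0],[0,0,0],[0,0,0]],"angular":[[0,0,1],[0,0,1],[0,0,1],[0,0,1],[0,0,1],[0,0,1],[0,0,0.25],[0,0,0]],"jaw":[50,50,50,50,50,50,50,50]}'
python3 - <<'E'
from h import *
s=manip.state();m=toolR().as_matrix();print(s['tool_pos'],np.degrees(np.arctan2(m[1,2],m[0,2])),s['joint_pos'].round(2))
a=manip.grab_frame('wrist');cv2.imwrite('pics/w11.png',a)
print((np.array([.700,-.0554,.1035])-s['tool_pos'])/.05)
E
```

```text
time: 17.85
tool_pos: [0.7007, -0.0541, 0.2348]
tool_rot: [0.684, -0.684, 0.179, -0.178]
contact_force: [-0.2, -0.8, -0.2]
gripper_width: 0.587
time: 18.65
tool_pos: [0.6999, -0.0546, 0.2351]
tool_rot: [0.706, -0.705, -0.048, 0.049]
contact_force: [0.4, 0.3, -0.2]
gripper_width: 0.584
[ 0.69989982 -0.05458055  0.23506184] 97.87861900373359 [-0.18  0.23  1.41  0.    1.5  -1.89]
[ 2.00354256e-03 -1.63890434e-02 -2.63123676e+00]
```

View pics/w11.png

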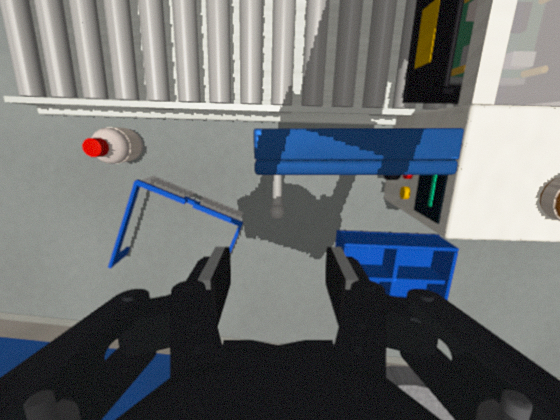

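```bash
python3 -m jog '{"offset":[[0,-0.016,-0.7],[0,0,-0.7],[0,0,-0.7],[0,0,-0.4],[0,0,-0.13],[0,0,0],[0,0,0],[0,0,0],[0,0,0],[0,0,0],[0,0,0]],"angular":[[0,0,0],[0,0,0],[0,0,0],[0,0,0],[0,0,0],[0,0,0],[0,0,0],[0,0,0],[0,0,0],[0,0,0],[0,0,0]],"jaw":[50,50,50,50,50,30,10,5,5,5,5]}'
python3 - <<'E'
from h import *
s=manip.state();print(s['tool_pos'],s['contact_force'],s['gripper_width'])
p=s['tool_pos'][:2];h0=st(80,-1);v=p-h0;print('r',np.hypot(*v),np.hypot(142,69)); th=np.arctan2(v[1],v[0])-np.arctan2(-69,-142)-YAW;print('theta',th)
E
```

```text
time: 19.8
tool_pos: [0.7008, -0.0556, 0.1064]
tool_rot: [0.706, -0.705, -0.05, 0.048]
contact_force: [-2.5, 4.6, 4.5]
gripper_width: 0.117
[ 0.70082604 -0.055556    0.1063554 ] [-2.5290026   4.64558352  4.52223844] 0.11746374324271318
r 0.15945519012456189 157.87653403846943
theta 1.6145373916513697
```

```bash
python3 -m jog '{"offset":[[-0.14,-0.09,0],[-0.14,-0.08,0],[-0.3,-0.14,0],[-0.31,-0.11,0],[-0.32,-0.07,0],[-0.33,-0.04,0],[-0.33,0,0],[-0.33,0.03,0],[-0.32,0.06,0],[-0.32,0.1,0],[-0.3,0.13,0],[0,0,0]],"angular":[[0,0,-0.5],[0,0,-0.5],[0,0,-1],[0,0,-1],[0,0,-1],[0,0,-1],[0,0,-1],[0,0,-1],[0,0,-1],[0,0,-1],[0,0,-1],[0,0,0]],"jaw":[5,5,5,5,5,5,5,5,5,5,5,5]}'
python3 -m jog '{"offset":[[-0.14,0.08,0],[-0.15,0.08,0],[-0.13,0.09,0],[-0.14,0.1,0],[-0.12,0.11,0],[-0.13,0.11,0],[-0.11,0.12,0],[-0.11,0.12,0],[0,0,0]],"angular":[[0,0,-0.5],[0,0,-0.5],[0,0,-0.5],[0,0,-0.5],[0,0,-0.5],[0,0,-0.5],[0,0,-0.5],[0,0,-0.5],[0,0,0]],"jaw":[5,5,5,5,5,5,5,5,5]}'
python3 - <<'E'
from h import *
s=manip.state();print(s['tool_pos'],s['contact_force'],s['gripper_width'])
print((dr(-142,-69,0)-dr(-142,-69,.130))/.05)
E
```

```text
time: 21.0
tool_pos: [0.5434, -0.0667, 0.1063]
tool_rot: [0.635, -0.635, 0.309, -0.312]
contact_force: [-0.3, 1.2, 4.3]
gripper_width: 0.126
time: 21.9
tool_pos: [0.4922, -0.0273, 0.1063]
tool_rot: [-0.557, 0.557, -0.434, 0.437]
contact_force: [-4.1, -1.5, 7.3]
gripper_width: 0.119
[ 0.49218504 -0.02726563  0.10628853] [-4.0966987  -1.45704247  7.32219607] 0.11894479930384068
[-0.24176623  0.33136827]
```

```bash
python3 -m jog '{"offset":[[-0.05,0.06,0],[-0.05,0.06,0],[-0.04,0.06,0],[-0.04,0.06,0],[-0.035,0.05,0],[0,0,0]],"angular":[[0,0,-0.23],[0,0,-0.23],[0,0,-0.23],[0,0,-0.23],[0,0,-0.2],[0,0,0]],"jaw":[5,5,5,5,5,5]}'
python3 -m jog '{"offset":[[-0.015,0.025,0],[-0.015,0.025,0],[0,0,0]],"angular":[[0,0,-0.1],[0,0,-0.1],[0,0,0]],"jaw":[5,5,5]}'
python3 - <<'E'
from h import *
print(dr(-142,-69,0)+[.0035,0])
E
```

```text
time: 22.5
tool_pos: [0.4814, -0.0131, 0.1063]
tool_rot: [-0.53, 0.531, -0.466, 0.469]
contact_force: [-6.7, -1.3, 8.9]
gripper_width: 0.121
time: 22.8
tool_pos: [0.4798, -0.0108, 0.1063]
tool_rot: [-0.525, 0.526, -0.472, 0.474]
contact_force: [-7.4, -3.4, 9.4]
gripper_width: 0.123
[ 0.47978859 -0.00934466]
```

```bash
python3 -m jog '{"offset":[[0,0.025,0],[0,0.025,0],[0,0,0]],"angular":[[0,0,-0.05],[0,0,-0.05],[0,0,0]],"jaw":[5,5,5]}'
python3 -m jog '{"offset":[[0,0.02,0],[0,0.02,0],[0,0,0]],"angular":[[0,0,0],[0,0,0],[0,0,0]],"jaw":[5,5,5]}'
python3 - <<'E'
from h import *
a=manip.grab_frame('wrist');cv2.imwrite('pics/w12.png',a)
E
```

```text
time: 23.1
tool_pos: [0.4789, -0.0094, 0.1063]
tool_rot: [-0.521, 0.525, -0.475, 0.477]
contact_force: [-10.6, -6.8, 12.1]
gripper_width: 0.12
time: 23.4
tool_pos: [0.4789, -0.0094, 0.1063]
tool_rot: [-0.52, 0.527, -0.474, 0.478]
contact_force: [-12.4, -14.2, 11.4]
gripper_width: 0.118
```

View pics/w12.png

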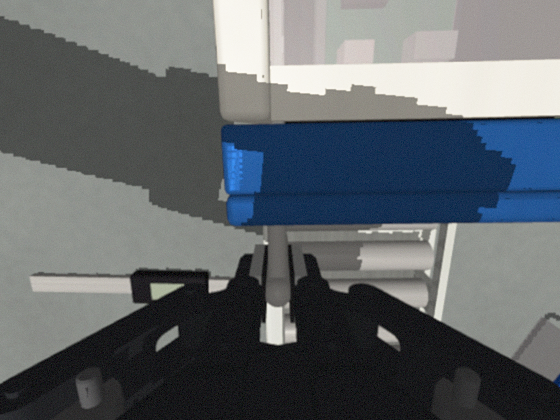

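```bash
python3 -m jog '{"offset":[[0,0,0],[0,0,0],[0,0,0],[0,0,0],[0,0,0],[0,0,0.5],[0,0,0.7],[0,0,0.7],[0,0,0.7],[-0.6,0,0.4],[-0.8,0,0],[-0.6,0,0]],"angular":[[0,0,0],[0,0,0],[0,0,0],[0,0,0],[0,0,0],[0,0,0],[0,0,0],[0,0,0],[0,0,0],[0,0,0],[0,0,0],[0,0,0]],"jaw":[20,35,50,50,50,50,50,50,50,50,50,50]}'
python3 - <<'E'
from h import *
a=manip.grab_frame('top');cv2.imwrite('pics/t13.png',a);cv2.imwrite('pics/t13z.png',cv2.resize(a[120:280,190:440],None,fx=3.2,fy=3.2,interpolation=cv2.INTER_CUBIC));cv2.imwrite('pics/w13.png',manip.grab_frame('wrist'))
cv2.imwrite('pics/s13.png',manip.grab_frame('side'))
E
```

```text
time: 24.65
tool_pos: [0.3783, -0.0048, 0.2548]
tool_rot: [0.523, -0.523, 0.475, -0.476]
contact_force: [0.0, 0.2, 0.5]
gripper_width: 0.585
```

View pics/t13z.png

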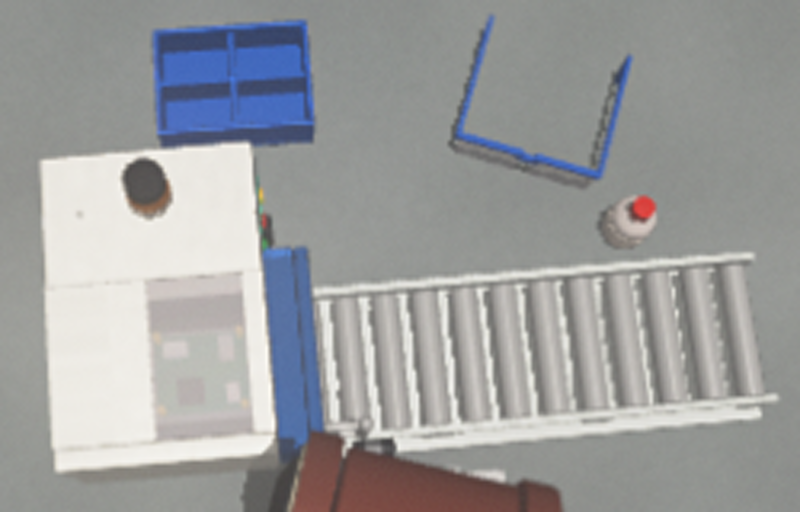

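View pics/w13.png

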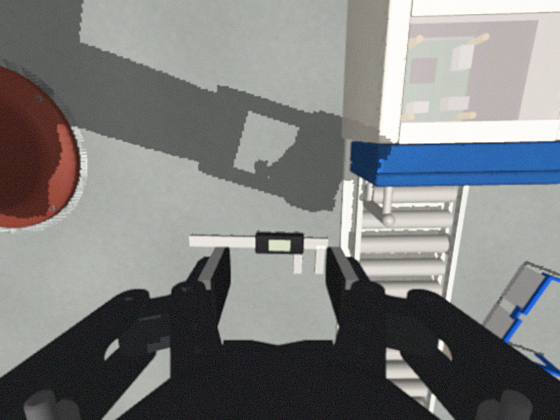

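View pics/s13.png

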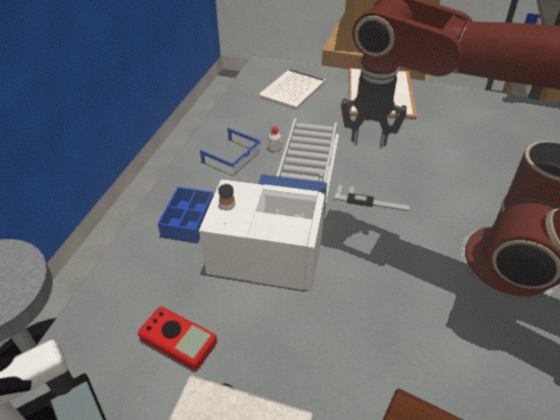

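Run:
```python
from h import *
for f,hi in(('top0',255),('t13',230)):
    im=cv2.imread(f'pics/{f}.png');h=cv2.cvtColor(im,cv2.COLOR_BGR2HSV);m=cv2.inRange(h,(100,90,50),(125,255,255))
    P=[]
    for r in range(205,248):
        c=np.flatnonzero(m[r,265:310]); 
        if len(c): P.append(onz('top',265+c.max()+.5,r,.15)[:2])
    P=np.array(P);k=np.polyfit(P[:,0],P[:,1],1)[0];print(f,'door angle',np.arctan(k)-YAW)
a,b=cv2.imread('pics/t10.png'),cv2.imread('pics/t13.png')
A,B=[cv2.cvtColor(x[205:255,236:274],cv2.COLOR_BGR2GRAY).astype(np.float32) for x in(a,b)]
print('tote shift px',cv2.phaseCorrelate(A,B))
```

```text
top0 door angle 0.034839892350815846
t13 door angle -0.004485895963535588
tote shift px ((0.04016229976556218, 0.05156827260668706), 0.9825298190116882)
```

Run:
```python
from plant import manip
print(manip.state()['time'],manip.job_done())
```

```text
the job is handed in; nothing more can be done
24.8 None
```

The tote is home against the stop, the door is shut, and I handed the job in at 24.8 s. No verdict is reported on hand-in.

I opened the door by its handle to about 1.6 rad and pushed the tote in slowly with the fingers. The push stopped when the force rose to 3–5 N at the stop. I then closed the door by its handle at no more than about 1 rad/s and backed the arm clear.

Last checks:
- **Door:** the top picture gives an angle of about -0.004 rad, with an error of around 0.01 rad.
- **Tote:** its circuit board moved less than 0.1 pixel in the top picture between my backing away and the door being shut.
- **Bystanders:** by eye, all six were where they started in the last pictures. I did not measure them.
- **Arm:** it was clear of everything, with about 0.5 N on the wrist.

**Disagreement:** the pictures put the tote's rear end 4–6 mm out of the mouth, against the expected 8 mm. I put this down to a few millimetres of error in my estimate of the station's position and relied on the force at the stop; the door also closed fully over the tote.

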